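Lock the staining dish and index its slide

ROBOT

A 7-joint arm with a two-finger parallel gripper is mounted at the origin on the work surface. World frame = base frame: x ahead of the robot, y to its left, z up, the work surface at z = 0. Lengths are in m, angles in rad, forces in N, time in s.
With the tool pointing down it reaches from about 0.4 to 0.85 m from the base axis. Payload 6.9 kg.
Tool frame: the origin (TCP) lies midway between the tips of the shut fingers; the grasp point (between the pads) lies 19 mm behind it; x points along the fingers, z is the direction in which the jaws open and shut, and the axes are right-handed (so a half turn about x gives the same grasp; the last joint's range is limited). The gripper opens to 85 mm and grips with 20 to 120 N. Pads are 22 mm wide; open, the fingers measure 114 mm over their backs; the gripper's body (76 mm by 85 mm) begins 54 mm behind the grasp point. The pads swing forward as they close: fully open they stand 13 mm farther back than shut.
Start: joints at [1.385, 0.507, -0.238, 1.5, 0.126, 1.149, -0.155], TCP at [0.18, -0.599, 0.231] pointing down, gripper open.
Joint ranges: [-3.08, 3.08], [-0.24, 2.05], [-1.43, 1.35], [0, 2.5], [-1.52, 4.66], [0.17, 1.96], [-2.89, 2.89]. Speed limits (rad/s): [2.39, 2.39, 3.14, 3.14, 3.14, 3.14, 3.14].

INTERFACE

Orientations are given as a unit quaternion [w, x, y, z].
In Python, from workcell import status, cams, job gives the robot as it stands.
- The arm moves only by the shell command python3 -m crank 'ROWS'. ROWS is JSON, one flat list of numbers, 7 for each row, row after row: the opening, from -1 (shut) to 1 (fully open), then the shift along the tool's x, y, z each as a share of 25 cm, from -1 to 1, then the turn, a rotation vector about the tool's x, y, z each as a share of 2 pi rad, from -1 to 1. In form: [gripper, dx, dy, dz, ax, ay, az, gripper, dx, dy, dz, ax, ay, az, ...]. A call has 1 to 5 rows; each row is the pose to reach, as a shift and turn from the pose commanded when the call began, along the tool's axes at that moment, turning the shorter way round; what a row does not reach only later rows make up. A row lasts 1/8 s, in which the tool goes at most 62.5 mm and 10.7 degrees, less where a joint would pass 70% of its speed; a pose out of reach is approached as far as the arm can. A call with a number of a shift or a turn outside -1 to 1 is refused whole. A call with a gripper value outside its range is refused whole. The fingers move at their own pace and stop on an object; the grip force is fixed at half the most. Time passes only in rows, so rows that repeat a pose let the fingers close. It gives the time, the measured TCP pose, the force and the opening at its end, in the units of the state.
- status.sense(): the state, without advancing time (a new reading comes with each control period).
- cams.snapshot(name): name is "side" or "top" or "wrist"; returns the picture (480x640x3 uint8, red, green, blue); there is no depth.
- cams.camera_params(name): a dict with "mtx" (3x3 intrinsics, pixels), "extrinsics" (4x4, takes a point from camera to world coordinates); the wrist camera has in their place "T_tool_cam" (4x4, takes a point from camera to tool coordinates, whose origin is the TCP and whose axes are the tool frame's). Camera axes: x right, y up, looking along -z (the intrinsics and any distortion apply to the point x, -y, -z); pixel columns grow to the right and rows downward; lengths in m; the calibration is good to about 2 mm. A picture is of the moment at which its call begins: read the wrist's pose just before it. camera_params takes no time and is no camera call.
- job.finish_job(): hands the job in, once; it reports no verdict.
The state is a dict: "time": time; "qpos": joint angles; "joint_velocities": joint speeds; "joint_efforts": joint torques, N m; "position": TCP position; "ee_rot": TCP orientation; "ft_force": force on the tool from outside, world axes, zero at the start; "torque": the same for the moment, N m; "grip_width": opening from 0.0 (shut) to 1.0 (fully open).
Only numpy, scipy, OpenCV 4.12 (cv2) and the standard library are available. Lean on these libraries where they do the work, as an engineer would, in place of code of your own. Each camera call takes 0.05 s, during which the arm holds its last target. There are 200 camera calls.

TASK

Swing the wire bail over the glass dish's lid until it lies fully down in its two catches, while the carriage is still near its end on the robot's right. Then take the carriage by its grip post and slide it along its rails towards the robot's left until you feel the detent ball drop into its notch, without running on into the end stop there. Finish there, with the grip post still gripped in the fingers and the ball in the notch; leave the other glassware and things where they are.

Things in the scene. Friction and masses are not known exactly. Their poses are not given: they have to be found in the camera images.
- grip_post: dark steel grip head on the right part of the carriage: upright cylinder 22 mm across, 32 mm tall, on a 12 mm stem. Origin: centre of the head, 100 mm above the table (head spans 84 to 116 mm; carriage top 42 mm). Axes: z up; y the way the carriage slides (roughly to the robot's left); x level, across the rails, away from the robot. The glass lid begins 61 mm from its axis along +y.
- carriage (a joint): how far the aluminium carriage has been slid, m: 0 at the end stop on the robot's right, 0.17 at the one on its left. Starts between 0 and 0.04. Sliding takes 1 to 3 N; it stays where it is left. The notch is met somewhere between 0.07 and 0.14; where, differs each time, as the detent block is clamped anew along the unit's front ledge.
- detent (a joint): detent plunger, m, in a dark steel block on the robot-side ledge. About 0.0034 while its ball rides on the carriage's plain edge, 0.0003 with the ball centred in the notch, 0.002 at 2 to 2.5 mm off centre. Notch 15 mm crest to crest: coming in, the ball pulls the carriage ahead (up to 4 N) over the last 7 mm, then resists going on (up to 10 N).
- bail (a joint): angle of the steel wire bail, rad: 0 lying flat over the dish's lid in its two catches, 1.57 straight up, at most 1.95 (leaning away from the robot). Starts between 1.25 and 1.9. It stays where it is left; swinging it takes 1 to 2 N at its bar; a stop ends the swing at 0.
- bail_bar (a point): middle of the bail's free cross bar: round, 8 mm thick, 96 mm long, parallel to the rails; a wire at each end leads to the hinge, 138 mm away. Closed, it lies 86 mm above the table, in two catches (10 mm wide, up to 96 mm high) 35 mm either side of its middle; between the catches it is free, with 29 mm clear towards the dish and 30 mm clear below.
- bail_hinge (a point): point on the bail's hinge axis opposite the middle of the bar, 86 mm above the table, on the far side of the dish; it moves with the carriage. The axis is level and parallel to the rails (y of grip_post).
- lid_top (a point): centre of the top of the glass dish's lid on the carriage (90 mm across the rails, 140 mm along them), 81 mm above the table, between hinge and closed bar; the lid's steel knob, 16 mm across, stands on it up to 97 mm, between the bail's wires.
- dish_a: bystander: glass staining dish with amber body and glass lid, 90 x 140 x 39 mm plus a knob on the lid, left of the slide unit; origin at the centre of its underside
- dish_b: bystander: dark glass staining dish with lid, 90 x 140 x 39 mm plus a knob, right of the slide unit; origin at the centre of its underside
- reagent: bystander: amber bottle, 64 mm across, 150 mm tall; origin at the centre of its underside
- stain_jar: bystander: small jar, 52 mm across, 60 mm tall, just behind the slide unit; origin at the centre of its underside
- slide_box: bystander: grey flat box, 85 x 100 x 36 mm, just behind the slide unit; origin at the centre of its underside
- beaker: bystander: glass beaker, 72 mm across, 90 mm tall; origin at the centre of its underside

How it is judged:
On the way, in this order (a step that is already met when the one before it is completed fails the run):
1. the bail lies closed in its catches, the carriage not yet slid to the notch (value of joint bail below 0.06 rad and value of joint carriage below 0.06 m), for 0.2 s.
2. the detent ball is in the notch, the grip post gripped (value of joint detent below 0.002 m and value of joint carriage between 0.06 and 0.15 m and contact force between the fingers and grip_post above 2 N), for 0.2 s.
At the end, for the whole second after the job is handed in: The bail lies within 0.06 rad of fully closed, the carriage stands still with the detent ball in the notch (plunger below 2 mm: within about 2 mm of the notch's centre), and the fingers still press on the grip post with more than 2 N (all of step 2 and value of joint bail below 0.06 rad and velocity of joint carriage between -0.005 and 0.005 m/s); the arm keeps its last pose, push and grip.
It fails at once if the carriage runs into the left end stop (value of joint carriage above 0.165 m).
It fails at once if a bystander is moved by more than 30 mm (distance of any of dish_a, dish_b, reagent, stain_jar, slide_box, beaker from where it was at the start of the episode above 0.03 m).
It also fails if it takes over 70 s, if anything falls off the work surface, if the arm or the gripper's body presses on something with over 40 N, if the wrist force passes 120 N, or if a joint passes its speed limit or range.

## Working session

There is one attempt and no reset: what is moved stays moved. The work goes in short steps, Python scripts to look and compute and a shell command to move; the robot and the scene stay as the last step left them, time stands still between calls to the robot, and variables do not carry over. Pictures are saved under pics/ and viewed, about 8 in all and at most 12, crops included, and the job is handed in when it is done.

```bash
mkdir -p pics; ls; python3 - <<'E'
from workcell import status,cams
import cv2,numpy as np
s=status.sense();print({k:np.round(v,3).tolist() for k,v in s.items()})
for n in("side","top"):
    p=cams.camera_params(n);print(n,{k:np.round(v,3).tolist() if not isinstance(v,str) else v for k,v in p.items()})
    cv2.imwrite(f"pics/{n}0.png",cams.snapshot(n)[:,:,::-1])
print(cams.camera_params("wrist"))
E
```

```text
pics
{'time': 0.0, 'qpos': [1.384, 0.508, -0.237, 1.501, 0.126, 1.149, -0.155], 'joint_velocities': [-0.002, 0.0, -0.0, -0.001, -0.0, 0.001, 0.001], 'joint_efforts': [0.0, -62.061, -2.186, -24.965, 0.013, 0.012, 0.0], 'position': [0.18, -0.598, 0.23], 'ee_rot': [0.567, 0.422, 0.568, -0.422], 'ft_force': [0.489, 0.303, 0.647], 'torque': [-0.003, 0.08, 0.032], 'grip_width': 0.999}
side {'mtx': [[482.849, 0.0, 314.028], [0.0, 482.849, 245.161], [0.0, 0.0, 1.0]], 'extrinsics': [[0.969, 0.166, -0.184, 0.426], [-0.247, 0.707, -0.663, -0.71], [0.02, 0.688, 0.726, 0.884], [0.0, 0.0, 0.0, 1.0]]}
top {'mtx': [[477.027, 0.0, 323.768], [0.0, 477.027, 245.301], [0.0, 0.0, 1.0]], 'extrinsics': [[-0.011, 0.983, -0.181, 0.432], [-1.0, -0.006, 0.029, 0.023], [0.028, 0.182, 0.983, 1.16], [0.0, 0.0, 0.0, 1.0]]}
{'mtx': array([[387.63032903,   0.        , 316.93332839],
       [  0.        , 387.63032903, 236.99137364],
       [  0.        ,   0.        ,   1.        ]]), 'T_tool_cam': array([[ 2.48084359e-05,  3.07430887e-01, -9.51570412e-01,
        -1.41820210e-01],
       [ 1.19166705e-03,  9.51569728e-01,  3.07430697e-01,
         7.82979827e-02],
       [ 9.99999290e-01, -1.14158198e-03, -3.42748300e-04,
         6.25690335e-04],
       [ 0.00000000e+00,  0.00000000e+00,  0.00000000e+00,
         1.00000000e+00]])}
```

View pics/top0.png

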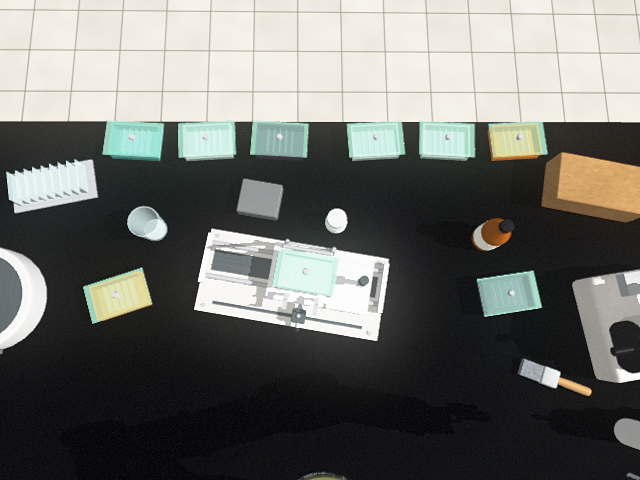

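View pics/side0.png

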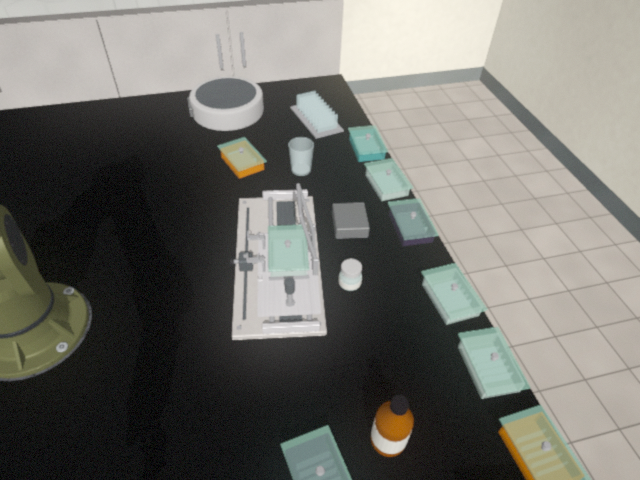

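The top view shows the slide unit with the grip post near (363,282), the lid knob at (306,271) and the bail's bar at about (310,245). In the side view the post is near (290,290) and the bail stands at about (305,215). I'll enlarge both.

```bash
python3 - <<'E'
import cv2,numpy as np
a=cv2.imread("pics/top0.png")[225:345,190:395];b=cv2.imread("pics/side0.png")[180:340,225:335]
a=cv2.resize(a,None,fx=3.9,fy=3.9,interpolation=cv2.INTER_CUBIC)
cv2.imwrite("pics/c1.png",a)
b=cv2.resize(b,None,fx=3.7,fy=3.7,interpolation=cv2.INTER_CUBIC);cv2.imwrite("pics/c2.png",b)
E
```

```text
(no output)
```

View pics/c1.png

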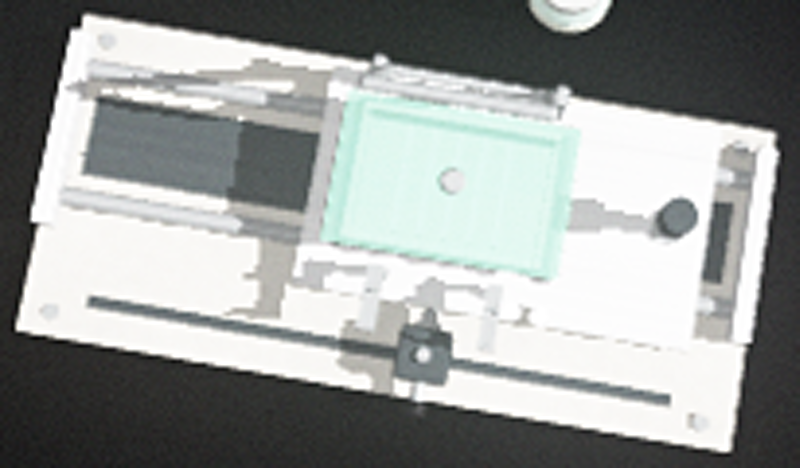

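View pics/c2.png

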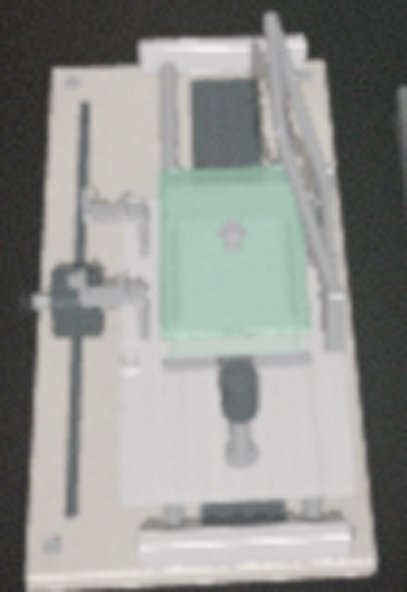

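```bash
cat > h.py <<'E'
import numpy as np, sys
from scipy.spatial.transform import Rotation as R
from workcell import status,cams
def ray(n,uv,s=None):
    p=cams.camera_params(n);K=np.array(p["mtx"])
    if n=="wrist":
        T=np.eye(4);T[:3,:3]=rot(s).as_matrix();T[:3,3]=s["position"];T=T@p["T_tool_cam"]
    else: T=np.array(p["extrinsics"])
    d=np.linalg.inv(K)@[uv[0],uv[1],1];d=T[:3,:3]@[d[0],-d[1],-d[2]]
    return T[:3,3],d/np.linalg.norm(d)
def onz(n,uv,z,s=None):
    o,d=ray(n,uv,s);return o+d*(z-o[2])/d[2]
def rot(s): return R.from_quat(np.roll(s["ee_rot"],-1))
def row(target,yaw=None):
    """shares for target TCP; yaw = heading of jaw axis (tool z), tool pointing down"""
    s=status.sense();r=rot(s);v=r.inv().apply(np.array(target)-s["position"])/.25
    t=np.zeros(3)
    if yaw is not None:
        best=None
        for y in(yaw,yaw+np.pi):
            z=np.array([np.cos(y),np.sin(y),0]);x=np.array([0,0,-1.])
            q=(r.inv()*R.from_matrix(np.c_[x,np.cross(z,x),z])).as_rotvec()
            if best is None or np.linalg.norm(q)<np.linalg.norm(best):best=q
        t=best/2/np.pi
    print("row",np.round(v,3),np.round(t,4),"deg",np.round(np.degrees(t*2*np.pi),1))
E
python3 - <<'E'
from h import *
c=lambda u,v:(190+u/3.9,225+v/3.9)
t=lambda u,v:(225+u/3.7,180+v/3.7)
A=[onz("top",c(*p),.0) for p in((85,15),(778,130),(732,452),(17,330))]
for a in A:print(a.round(3))
f=np.array([A[3]-A[2]]+[onz("top",c(89,300),.02)-onz("top",c(670,400),.02)]);print(np.degrees(np.arctan2(f[:,1],f[:,0])))
P=onz("top",c(678,217),.116);L=onz("top",c(453,180),.097)
print("post",P,"knob",L,"side knob",onz("side",t(232,228),.097),"side post",onz("side",t(240,372),.116))
for z in(.20,.21,.22,.23):print(z,onz("top",c(380,62),z).round(3),onz("top",c(563,97),z).round(3),"side",onz("side",t(270,15),z).round(3))
s=status.sense();print(rot(s).as_matrix().round(2))
E
```

```text
[0.689 0.265 0.   ]
[ 0.612 -0.173  0.   ]
[ 0.412 -0.138  0.   ]
[0.491 0.301 0.   ]
[79.81920764 79.73356095]
post [ 0.54456984 -0.09513466  0.116     ] knob [0.56904943 0.03178889 0.097     ] side knob [0.57074527 0.03366114 0.097     ] side post [ 0.54827418 -0.09332399  0.116     ]
0.2 [0.618 0.069 0.2  ] [ 0.599 -0.027  0.2  ] side [0.611 0.104 0.2  ]
0.21 [0.616 0.068 0.21 ] [ 0.597 -0.026  0.21 ] side [0.609 0.092 0.21 ]
0.22 [0.614 0.068 0.22 ] [ 0.596 -0.026  0.22 ] side [0.606 0.08  0.22 ]
0.23 [0.613 0.068 0.23 ] [ 0.594 -0.025  0.23 ] side [0.603 0.068 0.23 ]
[[-0.    0.96  0.29]
 [ 0.    0.29 -0.96]
 [-1.   -0.   -0.  ]]
```

```bash
python3 - <<'E'
from h import *
row([.605,.021,.31],np.radians(-10.2))
row([.605,.021,.31],np.radians(169.8))
E
```

```text
row [-0.315  2.342 -1.883] [-1.752e-01 -2.000e-04 -1.000e-04] deg [-63.1  -0.1  -0. ]
row [-0.315  2.342 -1.883] [-1.752e-01 -2.000e-04 -1.000e-04] deg [-63.1  -0.1  -0. ]
```

```bash
python3 -m crank '[1,-0.16,0.9,-0.72,0,0,0,1,-0.16,0.9,-0.72,0,0,0,1,-0.16,0.9,-0.72,0,0,0,1,-0.16,0.9,-0.72,0,0,0,1,-0.16,0.9,-0.72,0,0,0]'; python3 -m crank '[1,-0.16,0.9,-0.72,-0.1,0,0,1,-0.16,0.9,-0.72,-0.1,0,0,1,-0.16,0.9,-0.72,-0.1,0,0,1,-0.16,0.9,-0.72,-0.1,0,0,1,-0.16,0.9,-0.72,-0.1,0,0]'; python3 - <<'E'
from h import *
row([.605,.021,.31],np.radians(-10.2))
E
```

```text
time: 0.72
position: [0.3451, -0.3586, 0.2717]
ee_rot: [0.568, 0.421, 0.568, -0.421]
ft_force: [0.2, -0.7, 0.4]
grip_width: 1.005
time: 1.35
position: [0.5083, -0.1213, 0.3116]
ee_rot: [0.67, 0.225, 0.67, -0.224]
ft_force: [0.0, -0.4, -0.4]
grip_width: 1.0
row [ 0.007  0.687 -0.035] [-0.0746  0.     -0.0002] deg [-26.9   0.   -0.1]
```

```bash
python3 -m crank '[1,0,0.69,-0.035,-0.075,0,0,1,0,0.69,-0.035,-0.075,0,0,1,0,0.69,-0.035,-0.075,0,0,1,0,0.69,-0.035,-0.075,0,0,1,0,0.69,-0.035,-0.075,0,0]'; python3 - <<'E'
from h import *
import cv2
s=status.sense()
cv2.imwrite("pics/w1.png",cams.snapshot("wrist")[:,:,::-1])
import json;json.dump({k:np.array(v).tolist() for k,v in s.items()},open("w1.json","w"))
E
```

```text
time: 1.98
position: [0.6044, 0.0176, 0.3107]
ee_rot: [0.704, 0.063, 0.705, -0.064]
ft_force: [-0.8, 0.1, -0.0]
grip_width: 1.002
```

View pics/w1.png

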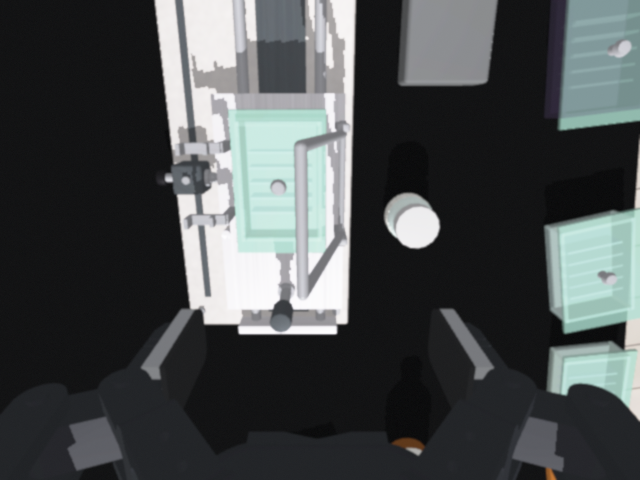

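The wrist view shows the bar from (300,147) to (303,295), the hinge near (345,128)-(343,240) and the post at (281,313). I'll triangulate the bar's ends against the top view.

```bash
python3 - <<'E'
from h import *
import json
s=json.load(open("w1.json"))
c=lambda u,v:(190+u/3.9,225+v/3.9)
x=np.array([.984,-.178,0]);
for z in(.2,.21,.22,.23):
    a=onz("wrist",(300,147),z,s);b=onz("wrist",(303,295),z,s);print(z,a.round(3),b.round(3),np.linalg.norm(a-b).round(4),((a+b)/2).round(4))
for z in(.2,.22): print("top mid",((onz("top",c(380,62),z)+onz("top",c(563,97),z))/2).round(4))
print("hinge",onz("wrist",(345,129),.086,s),onz("wrist",(343,238),.086,s),"knob",onz("wrist",(278,187),.097,s),"post",onz("wrist",(282,305),.116,s))
row([.604,.021,.207])
E
```

```text
0.2 [0.604 0.075 0.2  ] [ 0.586 -0.027  0.2  ] 0.1041 [0.5948 0.0239 0.2   ]
0.21 [0.604 0.076 0.21 ] [ 0.587 -0.023  0.21 ] 0.1 [0.5957 0.0267 0.21  ]
0.22 [0.605 0.077 0.22 ] [ 0.588 -0.018  0.22 ] 0.0958 [0.5967 0.0295 0.22  ]
0.23 [0.605 0.078 0.23 ] [ 0.59  -0.013  0.23 ] 0.0917 [0.5976 0.0323 0.23  ]
top mid [0.6087 0.0211 0.2   ]
top mid [0.605  0.0211 0.22  ]
hinge [0.64044475 0.07497309 0.086     ] [ 0.62216876 -0.02792101  0.086     ] knob [0.57070636 0.03547664 0.097     ] post [ 0.55304006 -0.07476324  0.116     ]
row [ 0.416  0.017 -0.004] [0. 0. 0.] deg [0. 0. 0.]
```

```bash
python3 -m crank '[1,0.2,0.02,-0.012,0,0,0,1,0.415,0.02,-0.012,0,0,0,1,0.415,0.02,-0.012,0,0,0,-1,0.415,0.02,-0.012,0,0,0,-1,0.415,0.02,-0.012,0,0,0]';python3 -m crank '[-1,0,0,0,0,0,0,-1,0,0,0,0,0,0,-1,0,0,0,0,0,0,-1,0,0,0,0,0,0]'; python3 - <<'E'
from h import *
import cv2
s=status.sense();print(s["position"],rot(s).as_matrix().round(3))
cv2.imwrite("pics/w2.png",cams.snapshot("wrist")[:,:,::-1])
E
```

```text
time: 2.65
position: [0.6039, 0.0237, 0.2101]
ee_rot: [0.706, 0.064, 0.703, -0.063]
ft_force: [0.2, -0.1, 0.6]
grip_width: 0.6
time: 3.15
position: [0.6027, 0.0238, 0.2083]
ee_rot: [0.704, 0.063, 0.704, -0.063]
ft_force: [-1.1, -0.2, 5.4]
grip_width: 0.066
[0.60270002 0.0238334  0.20826331] [[ 0.001  0.178  0.984]
 [-0.     0.984 -0.178]
 [-1.     0.     0.001]]
```

View pics/w2.png

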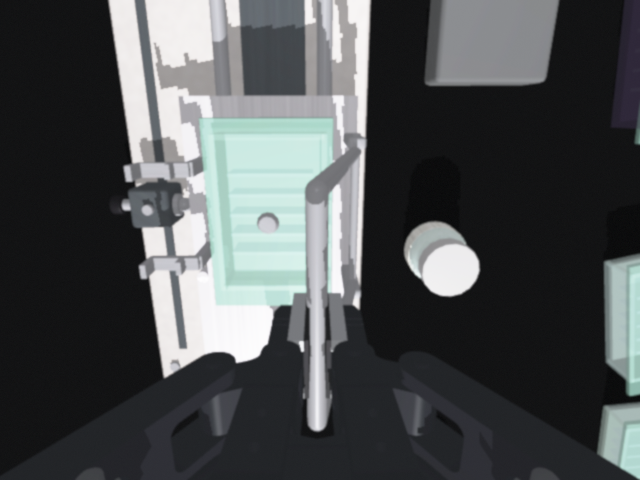

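The fingers hold the bar at its middle. I'll swing it along its arc.

```bash
python3 -m crank '[-1,0.028,0,-0.088,0,0,0,-1,0.073,0,-0.172,0,0,0,-1,0.124,0,-0.237,0,0,0,-1,0.182,0,-0.296,0,0,0,-1,0.182,0,-0.296,0,0,0]'; python3 - <<'E'
from h import *
import cv2
s=status.sense();print(s["position"],s["ft_force"],s["torque"],s["grip_width"])
E
```

```text
time: 3.82
position: [0.5263, 0.0376, 0.1615]
ee_rot: [0.702, 0.062, 0.706, -0.063]
ft_force: [-10.0, 1.3, 7.9]
grip_width: 0.062
[0.52633627 0.03756029 0.16149798] [-10.00300383   1.27393997   7.94022384] [0.31033095 2.09494347 0.0218605 ] 0.06231410412728263
```

```bash
python3 -m crank '[-1,0.06,0,-0.056,0,0,0,-1,0.13,0,-0.1,0,0,0,-1,0.185,0,-0.122,0,0,0,-1,0.24,0,-0.137,0,0,0,-1,0.24,0,-0.137,0,0,0]'; python3 - <<'E'
from h import *
import cv2
s=status.sense();print(s["torque"])
cv2.imwrite("pics/w3.png",cams.snapshot("wrist")[:,:,::-1])
E
```

```text
time: 4.45
position: [0.4957, 0.0431, 0.1012]
ee_rot: [0.704, 0.063, 0.705, -0.063]
ft_force: [-0.5, 0.4, -0.7]
grip_width: 0.065
[0.0571299  0.18132896 0.06019683]
```

View pics/w3.png

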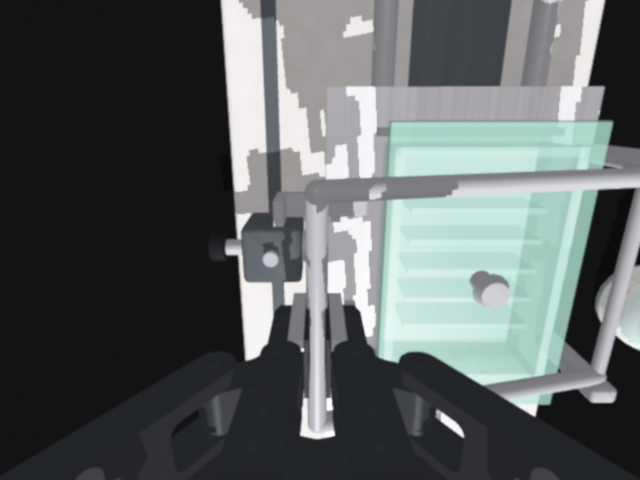

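```bash
python3 -m crank '[-1,0.035,0,-0.004,0,0,0,-1,0.065,0,-0.006,0,0,0,-1,0.09,0,-0.006,0,0,0,-1,0.1,0,-0.006,0,0,0,-1,0.1,0,-0.006,0,0,0]'; python3 - <<'E'
from h import *
s=status.sense();print(s["torque"])
E
```

```text
time: 5.12
position: [0.4927, 0.0436, 0.0765]
ee_rot: [0.703, 0.063, 0.706, -0.063]
ft_force: [-7.3, 1.4, -1.2]
grip_width: 0.065
[0.4722857  1.17308988 0.01568657]
```

```bash
python3 -m crank '[-1,0.01,0,-0.01,0,0,0,-1,0.015,0,-0.012,0,0,0,-1,0.02,0,-0.012,0,0,0,-1,0.025,0,-0.012,0,0,0,-1,0.025,0,-0.012,0,0,0]'; python3 - <<'E'
from h import *
s=status.sense();print(s["torque"])
E
```

```text
time: 5.75
position: [0.4925, 0.0437, 0.0709]
ee_rot: [0.705, 0.064, 0.704, -0.063]
ft_force: [3.0, -1.2, 0.0]
grip_width: 0.065
[-0.2586938  -0.69034923  0.02634322]
```

```bash
python3 -m crank '[-1,0.01,0,0.004,0,0,0,-1,0.015,0,0.004,0,0,0,-1,0.02,0,0.004,0,0,0,-1,0.025,0,0.004,0,0,0,-1,0.025,0,0.004,0,0,0]'; python3 - <<'E'
from h import *
s=status.sense();print(s["torque"])
E
```

```text
time: 6.38
position: [0.4927, 0.0444, 0.0684]
ee_rot: [0.705, 0.062, 0.703, -0.064]
ft_force: [-13.2, -2.5, 53.8]
grip_width: 0.064
[-0.37699513  3.03895012  0.00978722]
```

The stop is felt (54 N upward). I'll ease off, open slightly and rise.

```bash
python3 -m crank '[-1,-0.02,0,0,0,0,0,-0.6,-0.02,0,0,0,0,0,-0.6,-0.02,0,0,0,0,0,-0.6,-0.1,0,0,0,0,0,-0.6,-0.3,0,0,0,0,0]'; python3 -m crank '[-0.6,-0.2,0,0,0,0,0,-0.6,-0.2,0,0,0,0,0,-0.6,-0.2,0,0,0,0,0]'; python3 - <<'E'
from h import *
import cv2
s=status.sense();print(s["position"])
w=cams.snapshot("wrist")[:,:,::-1];a=cams.snapshot("side")[:,:,::-1][150:360,215:365]
cv2.imwrite("pics/w4.png",np.hstack([cv2.resize(w,(480,360)),cv2.resize(a,(257,360))]))
import json;json.dump({k:np.array(v).tolist() for k,v in s.items()},open("w4.json","w"))
E
```

```text
time: 7.0
position: [0.4911, 0.0432, 0.138]
ee_rot: [0.702, 0.063, 0.706, -0.063]
ft_force: [0.5, -1.5, 0.8]
grip_width: 0.204
time: 7.38
position: [0.4923, 0.0432, 0.1888]
ee_rot: [0.704, 0.063, 0.705, -0.064]
ft_force: [-0.0, 0.6, -1.1]
grip_width: 0.199
[0.49226915 0.043182   0.18878301]
```

View pics/w4.png

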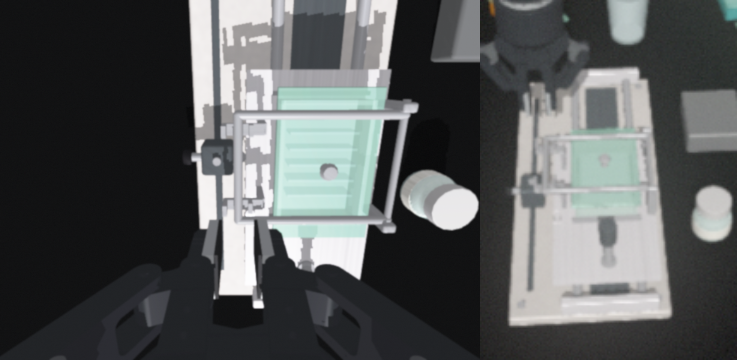

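The bail looks closed, with the bar over both catches (wrist crop x≈238). To be sure, I'll press it from above with shut fingers and read its height.

```bash
python3 -m crank '[-1,0.2,0,0,0,0,0,-1,0.35,0,0,0,0,0,-1,0.385,0,0,0,0,0,-1,0.39,0,0,0,0,0,-1,0.395,0,0,0,0,0]'; python3 -m crank '[-1,0.005,0,0,0,0,0,-1,0.01,0,0,0,0,0,-1,0.015,0,0,0,0,0,-1,0.015,0,0,0,0,0]'
```

```text
time: 8.1
position: [0.4935, 0.0439, 0.0918]
ee_rot: [0.705, 0.064, 0.704, -0.063]
ft_force: [-0.3, -0.5, 0.6]
grip_width: -0.001
time: 8.6
position: [0.4934, 0.0437, 0.0892]
ee_rot: [0.705, 0.063, 0.703, -0.064]
ft_force: [-4.9, -1.1, 21.2]
grip_width: 0.004
```

The tips meet the bar at 89 mm, against 90 mm expected when closed, so the bail is closed. Next I'll go above the post.

```bash
python3 -m crank '[-1,-0.24,0,0,0,0,0,-1,-0.45,0,0,0,0,0,1,-0.45,-0.18,0.1,0,0,0,1,-0.45,-0.36,0.2,0,0,0,1,-0.45,-0.52,0.29,0,0,0]'; python3 -m crank '[1,0,0,0,0,0,0,1,0,0,0,0,0,0]'; python3 - <<'E'
from h import *
import cv2
s=status.sense();print(s["position"])
cv2.imwrite("pics/w5.png",cams.snapshot("wrist")[:,:,::-1]);cv2.imwrite("pics/t5.png",cams.snapshot("top")[:,:,::-1])
p=cams.camera_params("wrist")
E
```

```text
time: 9.22
position: [0.5413, -0.0993, 0.2002]
ee_rot: [0.705, 0.063, 0.704, -0.064]
ft_force: [1.0, 0.0, 0.5]
grip_width: 0.633
time: 9.48
position: [0.5406, -0.0966, 0.1997]
ee_rot: [0.704, 0.064, 0.704, -0.063]
ft_force: [-0.1, 0.5, -0.3]
grip_width: 1.0
[ 0.54060383 -0.09657488  0.1996998 ]
```

View pics/w5.png

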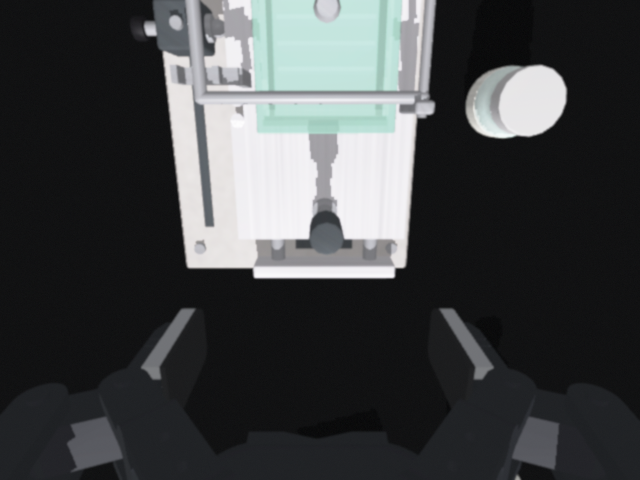

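The post's head top is at about (326,236), the bail lies flat, and the detent block is at (185,25).

```bash
python3 - <<'E'
from h import *
s=status.sense();p=onz("wrist",(326,236),.116,s);print(p,onz("wrist",(327,8),.097,s),onz("wrist",(212,26),.045,s))
row([p[0],p[1],.082])
row([.5446,-.0951,.082])
E
```

```text
[ 0.54704236 -0.09098613  0.116     ] [0.56941954 0.03432652 0.097     ] [0.49337939 0.04871683 0.045     ]
row [0.471 0.023 0.022] [0. 0. 0.] deg [0. 0. 0.]
row [0.471 0.005 0.015] [0. 0. 0.] deg [0. 0. 0.]
```

```bash
python3 -m crank '[1,0,0.018,0.02,0,0,0,1,0.22,0.018,0.02,0,0,0,1,0.47,0.018,0.02,0,0,0,1,0.47,0.018,0.02,0,0,0,-1,0.47,0.018,0.02,0,0,0]'; python3 -m crank '[-1,0,0,0,0,0,0,-1,0,0,0,0,0,0,-1,0,0,0,0,0,0,-1,0,0,0,0,0,0,-1,0,0,0,0,0,0]'
```

```text
time: 10.2
position: [0.5479, -0.0928, 0.0839]
ee_rot: [0.705, 0.063, 0.704, -0.063]
ft_force: [-0.1, 0.4, 0.4]
grip_width: 0.816
time: 10.82
position: [0.547, -0.0939, 0.0836]
ee_rot: [0.705, 0.063, 0.704, -0.064]
ft_force: [-2.4, -0.3, 8.9]
grip_width: 0.244
```

```bash
cat > f.py <<'E'
from h import *
import time
s=status.sense();y=np.array([.178,.984,0]);print("t %.2f along %.4f F %.2f w %.3f z %.4f"%(s["time"],np.dot(s["position"],y),np.dot(s["ft_force"],y),s["grip_width"],s["position"][2]))
E
python3 f.py; python3 -m crank '[-1,0,0.03,0,0,0,0,-1,0,0.06,0,0,0,0,-1,0,0.09,0,0,0,0,-1,0,0.112,0,0,0,0,-1,0,0.112,0,0,0,0]';python3 f.py
python3 -m crank '[-1,0,0.006,0,0,0,0,-1,0,0.012,0,0,0,0]' >/dev/null;python3 f.py
python3 -m crank '[-1,0,0.006,0,0,0,0,-1,0,0.012,0,0,0,0]' >/dev/null;python3 f.py
python3 -m crank '[-1,0,0.006,0,0,0,0,-1,0,0.012,0,0,0,0]' >/dev/null;python3 f.py
python3 -m crank '[-1,0,0.006,0,0,0,0,-1,0,0.012,0,0,0,0]' >/dev/null;python3 f.py
```

```text
t 10.82 along 0.0049 F -0.76 w 0.244 z 0.0836
time: 11.45
position: [0.552, -0.0664, 0.0836]
ee_rot: [0.705, 0.063, 0.704, -0.064]
ft_force: [-2.9, -0.1, 8.1]
grip_width: 0.236
t 11.45 along 0.0329 F -0.58 w 0.236 z 0.0836
t 11.70 along 0.0343 F -4.82 w 0.240 z 0.0836
t 11.95 along 0.0372 F -5.07 w 0.240 z 0.0836
t 12.20 along 0.0401 F -5.55 w 0.240 z 0.0836
t 12.45 along 0.0432 F -5.38 w 0.241 z 0.0836
```

```bash
for i in 1; do
python3 -m crank '[-1,0,0.006,0,0,0,0,-1,0,0.012,0,0,0,0]' >/dev/null;python3 f.py
python3 -m crank '[-1,0,0.006,0,0,0,0,-1,0,0.012,0,0,0,0]' >/dev/null;python3 f.py
python3 -m crank '[-1,0,0.006,0,0,0,0,-1,0,0.012,0,0,0,0]' >/dev/null;python3 f.py
python3 -m crank '[-1,0,0.006,0,0,0,0,-1,0,0.012,0,0,0,0]' >/dev/null;python3 f.py
python3 -m crank '[-1,0,0.006,0,0,0,0,-1,0,0.012,0,0,0,0]' >/dev/null;python3 f.py
done
```

```text
t 12.70 along 0.0462 F -5.67 w 0.241 z 0.0836
t 12.95 along 0.0491 F -5.04 w 0.241 z 0.0836
t 13.20 along 0.0524 F -4.72 w 0.237 z 0.0836
t 13.45 along 0.0561 F -1.95 w 0.241 z 0.0836
t 13.70 along 0.0600 F -3.13 w 0.241 z 0.0836
```

```bash

python3 -m crank '[-1,0,0.004,0,0,0,0,-1,0,0.004,0,0,0,0]' >/dev/null;python3 f.py
python3 -m crank '[-1,0,0.004,0,0,0,0,-1,0,0.004,0,0,0,0]' >/dev/null;python3 f.py
python3 -m crank '[-1,0,0.004,0,0,0,0,-1,0,0.004,0,0,0,0]' >/dev/null;python3 f.py
python3 -m crank '[-1,0,0.004,0,0,0,0,-1,0,0.004,0,0,0,0]' >/dev/null;python3 f.py
```

```text
t 13.95 along 0.0600 F -2.93 w 0.239 z 0.0836
t 14.20 along 0.0602 F -5.54 w 0.238 z 0.0836
t 14.45 along 0.0603 F -7.76 w 0.238 z 0.0836
t 14.70 along 0.0604 F -9.55 w 0.240 z 0.0836
```

The carriage has locked near 0.060 while force builds, which fits the ball in the notch (entry at about 0.0525, plus 7.5 mm). I'll relax the push and check that it also resists going back.

```bash

python3 -m crank '[-1,0,-0.016,0,0,0,0,-1,0,-0.016,0,0,0,0]' >/dev/null;python3 f.py
python3 -m crank '[-1,0,-0.006,0,0,0,0,-1,0,-0.006,0,0,0,0]' >/dev/null;python3 f.py
python3 -m crank '[-1,0,-0.008,0,0,0,0,-1,0,-0.008,0,0,0,0]' >/dev/null;python3 f.py
python3 -m crank '[-1,0,-0.004,0,0,0,0,-1,0,-0.004,0,0,0,0]' >/dev/null;python3 f.py
python3 - <<'E'
import cv2
from workcell import cams
a=cams.snapshot("top")[225:345,190:395,::-1];b=cams.snapshot("side")[180:340,225:335,::-1]
b=cv2.resize(b,(309,450));a=cv2.resize(a,(490,287));o=b[:, :]*1
import numpy as np
c=np.zeros((450,799,3),np.uint8);c[:287,:490]=a;c[:,490:]=b;cv2.imwrite("pics/f.png",c)
E
```

```text
t 14.95 along 0.0598 F -2.04 w 0.245 z 0.0836
t 15.20 along 0.0597 F 2.96 w 0.238 z 0.0836
t 15.45 along 0.0594 F 6.11 w 0.237 z 0.0836
t 15.70 along 0.0594 F 7.70 w 0.238 z 0.0836
```

View pics/f.png

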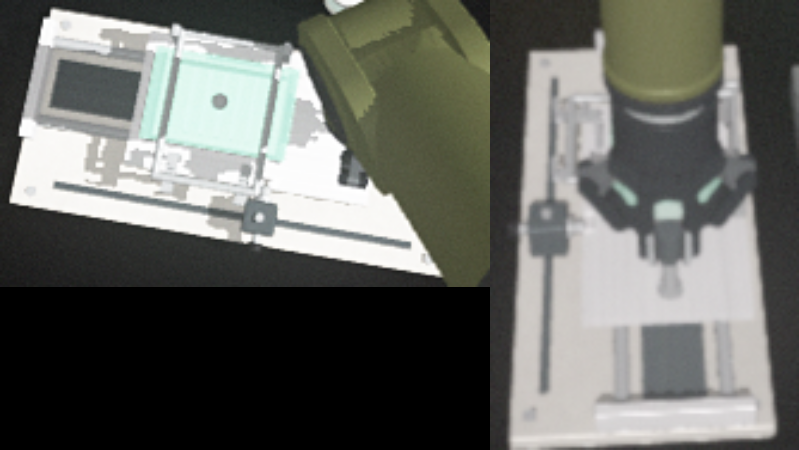

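It resists both ways at about 0.0597, so the ball is in the notch, and the view shows the bail still flat. I'll centre the force and hand in.

```bash

python3 -m crank '[-1,0,0.013,0,0,0,0,-1,0,0.013,0,0,0,0,-1,0,0.013,0,0,0,0,-1,0,0.013,0,0,0,0]' >/dev/null;python3 f.py
python3 -m crank '[-1,0,0,0,0,0,0,-1,0,0,0,0,0,0,-1,0,0,0,0,0,0]';python3 f.py
```

```text
t 16.30 along 0.0598 F 0.75 w 0.243 z 0.0836
time: 16.68
position: [0.5567, -0.0399, 0.0836]
ee_rot: [0.705, 0.063, 0.704, -0.063]
ft_force: [-2.2, 2.4, 8.1]
grip_width: 0.243
t 16.68 along 0.0598 F 1.92 w 0.243 z 0.0836
```

```bash
python3 -c "
from workcell import job;print(job.finish_job())"; python3 f.py
```

```text
the job is handed in; nothing more can be done
None
the job is handed in; nothing more can be done
```

The bail is closed and the carriage is in its notch with the post still gripped. I handed the job in at about 16.7 s; it reports no verdict.

- **Bail:** I gripped it by its bar and swung it down until the stop pushed back with 54 N. Pressed again from above with the fingers shut, its top was at 89 mm, against 90 mm expected when closed. In the last pictures it still lay flat.
- **Carriage:** I gripped the post and slid the carriage about 55 mm to the left. The drag fell from about 5 N to 2 N as the ball came in.
- **Notch:** The carriage then locked. It moved about 1 mm in all while I pushed with 9.6 N one way and 7.7 N the other. I left it near the middle with about 2 N of remaining push along the rails.
- **Grip:** The fingers held at 24% of full opening, about 21 mm, which fits the 22 mm post head.

Three things were less clean or not checked:
- **Slide drag:** It read about 5 N, more than the 1 to 3 N given, possibly because the arm was slightly off the rail line.
- **First wrist estimate:** It put the post 20 mm off from the other views, so I took a second look from close by before gripping.
- **Bystanders:** I did not measure their positions again at the end. The force readings showed no unexpected contact.

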